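# Line up the counter display in a party shop

## Task

Tidy the counter display by pushing only: first slide the flat toy carton along the counter into the corner of the wooden battens, its long side flush against the long batten and its end up against the short batten. Then push the squat round tin up beside it, so that the tin touches both the long batten and the free end of the carton, and take the hand away. Push gently, without pinching, picking up or tipping either of them, and leave the bottle, the jar and the ribbon spool where they stand.

Things in the scene. Friction and masses are not known exactly. Their poses are not given: they have to be found in the camera images.
- corner: Fixed L of two brown wooden battens on the counter, 18 mm thick, 26 mm high. Origin: inner corner where the inside faces meet, at counter height. Long batten's inside face: plane x = 0, from y = 0 to -440 mm, the display on its -x (robot) side. Short batten's inside face: plane y = 0, from x = 0 to -90 mm, the display on its -y side. Place and yaw vary.
- carton: Loose flat toy carton, brown board with paper panels, 80 (own x) by 150 (own y) by 60 mm high, 0.2 to 0.4 kg. Origin: centre of the underside, z up. Starts 30 to 80 mm short of the long batten, up to 0.3 rad askew of the corner's frame; its +x side goes against the long batten, its +y end against the short one, the tin at its -y end.
- tin: Loose squat round sweet tin, bare metal with a paper band, 64 mm in diameter, 60 mm high, 0.17 to 0.35 kg. Origin: centre of the underside; z up. It starts standing off the long batten, to the robot's right of the carton.
- bottle: Bystander: amber syrup bottle, 64 mm in diameter, 160 mm high, standing loose to the left of the short batten or far to the right of the tin (swaps with the jar). Origin: centre of the underside.
- jar: Bystander: clear jar, 68 mm in diameter, 100 mm high, standing loose at the other of those two places. Origin: centre of the underside.
- spool: Bystander: ribbon spool lying flat, 48 mm in diameter, 31 mm high, loose, in front of the short batten's robot-side end. Origin: centre of the underside.
Mind the look-alikes: they are no part of the job. Of the things that look like the tin, take the one that is farthest to the robot's left at the start.

How it is judged:
By the outcome, as a careful person would: the job done as asked, in the order asked, and still so for the second after the job is handed in, with the robot touching nothing.
It also fails if it takes over 67 s, if anything falls off the work surface, if the arm or the gripper's body presses on something with over 40 N, if the wrist force passes 120 N, or if a joint passes its speed limit or range.

## Robot

A 6-joint arm with a two-finger parallel gripper is mounted at the origin on the work surface. World frame = base frame: x ahead of the robot, y to its left, z up, the work surface at z = 0. Lengths are in mm, angles in rad, forces in N, time in s.
With the tool pointing down it reaches from about 300 to 775 mm from the base axis. Payload 14.6 kg.
Tool frame: the origin (TCP) lies midway between the tips of the shut fingers; the grasp point (between the pads) lies grasp_offset behind it (grasp_offset is the distance from the TCP to the grasp point, in mm); z points along the fingers, y is the line along which they close (so a half turn about z gives the same grasp; the last joint's range is limited). The gripper opens to 85 mm and grips with 20 to 120 N. Pads are 22 mm wide; open, the fingers measure 114 mm over their backs; the gripper's body (76 mm by 85 mm) begins 54 mm behind the grasp point. The pads swing forward as they close: fully open they stand 13 mm farther back than shut.
Start: joints at [-1.356, 0.3, 1.521, -0, 1.321, -0.067], TCP at [152.94, -528.298, 231.281] pointing down, gripper open.
Joint ranges: [-3.03, 3.03], [-0.79, 2.21], [0.23, 2.52], [-1.04, 4.18], [0, 3.07], [-2.55, 2.55]. Speed limits (rad/s): [2.22, 2.22, 2.57, 3.14, 3.14, 3.14].

## Interface

Orientations are given as a unit quaternion [w, x, y, z].
In Python, from rig import observe, read_camera, camera_params, hand_in, look_for, grasp_offset gives the robot as it stands. The module is installed in compiled form; this text tells all that it offers.
- The arm moves only by the tool move_arm, never from a script. Its argument "motion" is a list of rows, each a list of 2 entries, a list of its own where there are three numbers: the shift along the tool's x, y, z in cm, then the turn about the tool's z in degrees. A call has 1 to 5 rows; each row is the pose to reach, as a shift and turn from the pose commanded when the call began, along the tool's axes at that moment; what a row does not reach only later rows make up. A row lasts 1/10 s, in which the tool goes at most 50 mm and 8.59 degrees, less where a joint would pass 70% of its speed; a pose out of reach is approached as far as the arm can. A call with a gripper value outside its range is refused whole. "hand" is the closure in counts, from 0 (fully open) to 255 (shut), set as the call begins (left out, the last holds). The fingers move at their own pace and stop on an object; the grip force is fixed at half the most. Time passes only in rows, so rows that repeat a pose let the fingers close. It gives the time, the measured TCP pose, the force, the opening and the grip force at its end, in the units of the state.
- observe(): the state, without advancing time (a new reading comes with each control period).
- read_camera(name): name is "side" or "top" or "wrist"; returns (picture, depth): 384x512x3 uint8, red, green, blue; 384x512 float32, mm along the optical axis (not along the pixel's ray), 0 where there is no reading.
- camera_params(name): a dict with "fx", "fy", "cx", "cy" (pixels), "camera_from_world" (4x4, takes a point from world to camera coordinates); the wrist camera has in their place "mount" (4x4, takes a point from camera to tool coordinates, whose origin is the TCP and whose axes are the flange's). Camera axes: x right, y down, z forward; pixel columns grow to the right and rows downward; lengths in mm; the calibration is good to about 2 mm. A picture is of the moment at which its call begins: read the wrist's pose just before it. camera_params takes no time and is no camera call.
- hand_in(): hands the job in; it is judged then, once.
Trained networks look in the newest picture that a camera, given by its name, has taken for a name from the list of things; names that differ only in an ending like _2 or _b are one class to them, and where a whole thing is asked for, a point or a joint stands for the part that bears it (a point fixed in the world has none). Each returns a list of dicts, best first, with "confidence" (0 to 1); they miss things now and then, are a little off and sometimes report something else, mostly with a low value. They report only what shows in the picture. A call takes as long as a camera call. They do not tell look-alikes from the thing itself.
- look_for(camera, query): "rect" ([left, top, right, bottom] in pixels, round what is visible of it).
The state is a dict: "clock": time; "q": joint angles; "joint_vel": joint speeds; "joint_efforts": joint torques, N m; "tool_pos": TCP position; "tool_rot": TCP orientation; "force": force on the tool from outside, world axes, zero at the start; "moment": the same for the moment, N m; "width": finger opening in mm; "finger_force": force on a finger pad.
Only numpy, scipy, OpenCV 4.12 (cv2) and the standard library are available. Lean on these libraries where they do the work, as an engineer would, in place of code of your own. Each camera call takes 0.05 s, during which the arm holds its last target. There are 200 camera calls.

## Working session

There is one attempt and no reset: what is moved stays moved. The work goes in short steps, Python scripts to look and compute and a tool call to move; the robot and the scene stay as the last step left them, time stands still between calls to the robot, and variables do not carry over. Pictures are saved under pics/ and viewed, at most 10 in all, crops included, and the job is handed in when it is done.

Besides the shell and the picture viewer there is one more tool, called after "Emit:" as name(argument=value, ...), one argument or row to a line, values as JSON. move_arm: Moves the arm, as the interface text tells. Its arguments: {"type":"object","properties":{"motion":{"type":"array","items":{"type":"array"}},"hand":{"type":"number"}},"required":["motion"]}

```bash
mkdir -p pics
cat > h.py <<'E'
import numpy as np,cv2
from rig import *
def shot(n,f=None):
    p,d=read_camera(n)
    if f: cv2.imwrite('pics/'+f,cv2.cvtColor(p,cv2.COLOR_RGB2BGR))
    return p,d
def cloud(n,d):
    c=camera_params(n); v,u=np.mgrid[:384,:512]
    P=np.stack([(u-c['cx'])/c['fx']*d,(v-c['cy'])/c['fy']*d,d,np.ones_like(d)],-1)
    return (P@np.linalg.inv(c['camera_from_world']).T)[...,:3]
E
python3 - <<'E'
from h import *
s=observe();print(s)
for n in('top','side'):
    p,d=shot(n,n+'0.png');np.savez(n+'0',p=p,d=d,W=cloud(n,d))
    print(n,camera_params(n)['camera_from_world'].round(2).tolist(),camera_params(n)['fx'])
print(grasp_offset)
shot('top')
for q in('carton','tin','corner','spool','bottle','jar'):print(q,[(r['rect'],round(r['confidence'],2)) for r in look_for('top',q)])
E
```

```text
{'clock': 0.0, 'q': array([-1.35559487e+00,  3.00504042e-01,  1.52160740e+00, -8.22604779e-06,
        1.32069893e+00, -6.66240791e-02]), 'joint_vel': array([ 0.00083077, -0.00177581,  0.00022729, -0.00134069, -0.00046798,
       -0.00032469]), 'joint_efforts': array([ 1.23917293e-03, -5.43502772e+01, -3.61792767e+01,  4.90598904e-05,
        4.02067802e-03,  2.27961539e-05]), 'tool_pos': array([ 152.89082447, -528.0690337 ,  230.69211267]), 'tool_rot': array([-6.06881345e-04,  9.90087886e-01,  1.40447879e-01, -4.91630014e-05]), 'force': array([ 0.72970805, -0.65729189,  0.40186543]), 'moment': array([-0.03301394, -0.02125015,  0.00071168]), 'finger_force': 0.0, 'width': 85.5956808440329}
top [[-0.01, -1.0, 0.02, -79.9], [-0.99, 0.0, -0.14, 512.13], [0.14, -0.02, -0.99, 1110.35], [0.0, 0.0, 0.0, 1.0]] 460.3285428202918
side [[0.99, -0.16, -0.0, -495.68], [-0.1, -0.63, -0.77, 23.16], [0.12, 0.76, -0.64, 900.18], [0.0, 0.0, 0.0, 1.0]] 361.3520504831415
18.700000000000003
carton [([213.7, 169.2, 277.3, 210.3], 0.65)]
tin [([353.6, 248.9, 380.3, 274.7], 0.89), ([309.7, 178.2, 341.5, 210.4], 0.72), ([353.4, 204.8, 383.5, 228.5], 0.68), ([401.6, 235.6, 430.5, 260.9], 0.61)]
corner [([174.5, 129.9, 352.8, 199.1], 0.93)]
spool [([168.9, 218.3, 188.3, 237.5], 0.85)]
bottle []
jar [([114.9, 167.7, 150.1, 196.5], 0.65)]
```

View pics/top0.png

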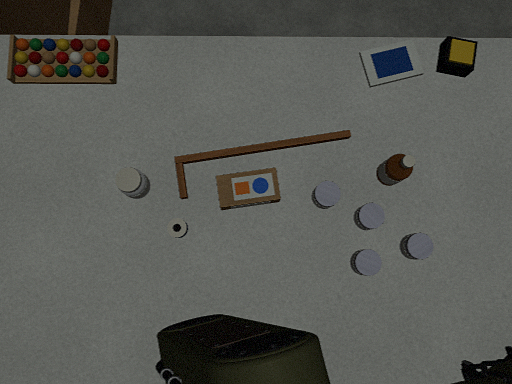

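The picture shows four tin-like objects at pixels (326,194), (370,216), (418,246) and (368,262). The one at (326,194) has the smallest column, so it is farthest left and is the tin meant. The carton is at (248,188), the corner at (178,158) and the spool at (180,229). Next I'll measure these and confirm the tin in an enlarged crop.

Run:
```python
from h import *
D=np.load('top0.npz');W=D['W'];p=D['p'];d=D['d']
cv2.imwrite('pics/crop0.png',cv2.cvtColor(cv2.resize(p[120:290,160:440],None,fx=2.8,fy=2.8,interpolation=2),cv2.COLOR_RGB2BGR))
def sel(l,t,r,b,z0,z1):
    w=W[t:b,l:r].reshape(-1,3);m=(w[:,2]>z0)&(w[:,2]<z1)&(d[t:b,l:r].reshape(-1)>0);return w[m]
print('counter z',np.median(W[280:300,300:340,2]))
c=sel(205,160,290,218,50,72);r=cv2.minAreaRect(c[:,:2].astype(np.float32));print('carton',r,np.median(c[:,2]),cv2.boxPoints(r).tolist())
for k,(a,b,e,f) in dict(t1=(305,172,347,214),t2=(350,198,388,233),t3=(397,230,435,265),t4=(350,245,385,278),spool=(165,214,192,241),jar=(110,163,153,200),bottle=(375,148,417,188)).items():
    w=sel(a,b,e,f,15,200);z=np.percentile(w[:,2],90);w=w[w[:,2]>z-8];print(k,cv2.minEnclosingCircle(w[:,:2].astype(np.float32)),z.round(1))
w=sel(172,125,356,200,18,34)
hsv=cv2.cvtColor(p,cv2.COLOR_RGB2HSV)
# long batten top, per slabs of y
v,u=np.mgrid[:384,:512]
m=(W[...,2]>16)&(W[...,2]<36)&(d>0)
L=W[m&(u>195)&(u<345)&(v>125)&(v<162-(u-195)*0.17+8)]
for nm,Q in(('long',L),('short',W[m&(u>172)&(u<192)&(v>166)&(v<196)])):
    r=cv2.minAreaRect(Q[:,:2].astype(np.float32));print(nm,len(Q),r,np.median(Q[:,2]),cv2.boxPoints(r).round(1).tolist())
    print(cv2.fitLine(Q[:,:2].astype(np.float32),cv2.DIST_L2,0,.01,.01).ravel())
```

```text
counter z -0.25350476796393195
carton ((520.1248168945312, -58.37214660644531), (81.06842803955078, 150.11004638671875), 8.288280487060547) 60.12890791282712 [[469.19451904296875, 10.055788040161133], [490.83343505859375, -138.4864044189453], [571.0551147460938, -126.80007934570312], [549.4161987304688, 21.742111206054688]]
t1 ((504.6893310546875, -253.73643493652344), 32.374847412109375) 61.7
t2 ((449.2396240234375, -360.93304443359375), 32.73096466064453) 61.5
t3 ((375.5945739746094, -475.56756591796875), 32.60316467285156) 61.4
t4 ((337.41754150390625, -347.3623352050781), 32.34282302856445) 61.9
spool ((424.4572448730469, 118.191162109375), 24.190183639526367) 34.1
jar ((534.3961791992188, 224.87132263183594), 30.41376304626465) 102.3
bottle ((565.2543334960938, -422.75518798828125), 15.449335098266602) 158.5
long 1126 ((634.89794921875, -118.49790954589844), (20.622180938720703, 389.2676696777344), 8.923373222351074) 24.907895109077344 [[594.5, 72.19999694824219], [654.9000244140625, -312.3999938964844], [675.2999877929688, -309.20001220703125], [614.9000244140625, 75.4000015258789]]
[ 1.57475233e-01 -9.87522960e-01  6.33904541e+02 -1.15508286e+02]
short 220 ((541.4217529296875, 110.26071166992188), (75.21732330322266, 17.9872989654541), 9.09080982208252) 25.893751282568587 [[502.8999938964844, 113.19999694824219], [505.70001220703125, 95.4000015258789], [580.0, 107.30000305175781], [577.0999755859375, 125.0999984741211]]
[9.8602980e-01 1.6656883e-01 5.4075616e+02 1.0977084e+02]
```

View pics/crop0.png

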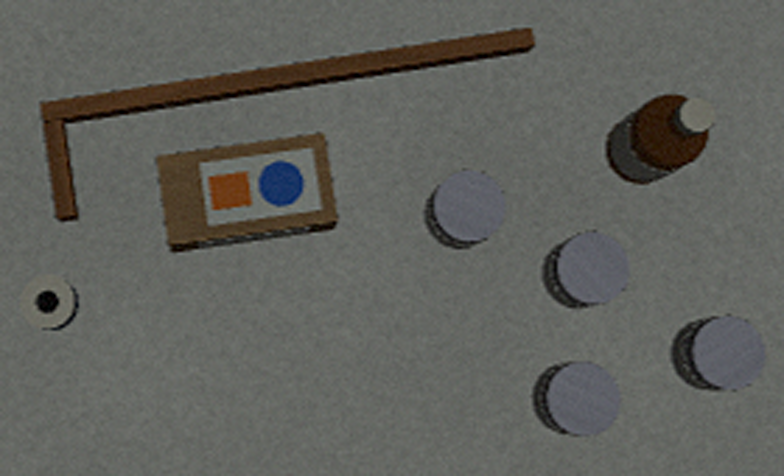

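The crop confirms the tin at (466,205), left of its three twins. The carton is about 1° askew, with gaps of roughly 54 mm to the long batten and 79 mm to the short one. I'll set the gripper behind the carton with the fingers open, so it pushes with two contacts.

```bash
cat >> h.py <<'E'
from scipy.spatial.transform import Rotation as Ro
PSI=np.arctan2(.1575,.9875);C=np.array([589.,108.4])
E2=np.array([[np.cos(PSI),-np.sin(PSI)],[np.sin(PSI),np.cos(PSI)]])
def toc(w):return (np.asarray(w)-C)@E2
def goal(x,y,z,yaw):
    s=observe();w,*v=s['tool_rot'];R=Ro.from_quat([*v,w]).as_matrix()
    t=np.r_[C+E2@[x,y],z]-s['tool_pos'];cur=np.degrees(np.arctan2(R[1,0],R[0,0]))
    print('clock',s['clock'],'now',toc(s['tool_pos'][:2]).round(1),s['tool_pos'][2].round(1),'yaw',round(cur-np.degrees(PSI),1),
     'shift cm',(R.T@t/10).round(2),'turn',round((cur-np.degrees(PSI)-yaw+180)%360-180,1))
E
python3 -c "
from h import *
goal(-170,-154,200,0)"
```

```text
clock 0.45 now [-530.9 -560. ] 231.2 yaw 7.1 shift cm [ 40.82 -35.84   3.13] turn 7.1
```

Emit:
move_arm(
  motion=[
    [[3.7, -3.2, 0], 7.1],
    [[7.4, -6.4, 0], 7.1],
    [[11.1, -9.7, 0], 7.1],
    [[14.8, -13, 0], 7.1],
    [[18.5, -16.3, 0], 7.1],
  ],
  hand=0,
)

```text
clock: 0.95
tool_pos: [285.9, -318.5, 231.4]
tool_rot: [0.0, 0.997, 0.079, 0.0]
force: [1.9, 0.0, -0.2]
width: 85.2
finger_force: 0.0
```

```bash
python3 -c "
from h import *
goal(-170,-154,150,0)"
```

```text
clock 0.95 now [-366.6 -373.9] 231.4 yaw -0.0 shift cm [ 19.64 -22.     8.14] turn -0.0
```

Emit:
move_arm(
  motion=[
    [[3.2, -3.6, 0], 0],
    [[6.4, -7.2, 0], 0],
    [[9.6, -10.8, 0], 0],
    [[12.8, -14.4, 2], 0],
    [[16, -18, 4], 0],
  ],
)

```text
clock: 1.45
tool_pos: [413.8, -118.9, 193.0]
tool_rot: [0.0, 0.997, 0.079, 0.001]
force: [0.8, -0.9, -0.3]
width: 85.3
finger_force: 0.0
```

```bash
python3 -c "
from h import *
goal(-170,-154,100,0)"
```

```text
clock 1.45 now [-208.8 -196.9] 193.0 yaw -0.0 shift cm [ 3.86 -4.3   9.31] turn -0.0
```

Emit:
move_arm(
  motion=[
    [[2, -2.2, 3], 0],
    [[3.9, -4.3, 7], 0],
    [[3.9, -4.3, 11.5], 0],
    [[3.9, -4.3, 15.5], 0],
    [[3.9, -4.3, 18], 0],
  ],
)

```text
clock: 1.95
tool_pos: [443.6, -71.6, 10.4]
tool_rot: [-0.0, 0.997, 0.079, -0.001]
force: [0.2, -0.4, -0.5]
width: 85.1
finger_force: 0.0
```

```bash
python3 -c "
from h import *
goal(-94,-154,12,0)
p,d=shot('side','s1.png')"
```

```text
clock 1.95 now [-171.9 -154.8] 10.4 yaw 0.0 shift cm [ 7.79 -0.08 -0.18] turn 0.0
```

View pics/s1.png

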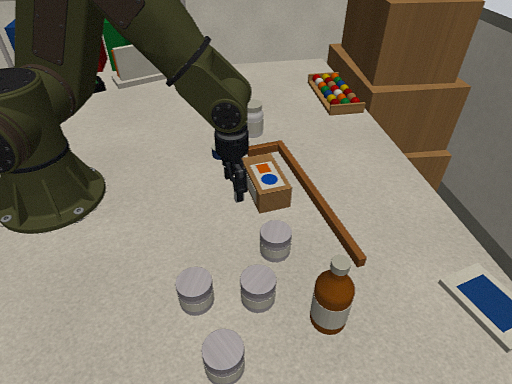

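The side view shows the open fingers at (238,180), just behind the carton's near side at (262,190), with nothing touching. Now I push toward the long batten.

Emit:
move_arm(
  motion=[
    [[1.8, 0, 0], 0],
    [[2.8, 0, 0], 0],
    [[3.8, 0, 0], 0],
    [[4.7, 0, 0], 0],
    [[5.6, 0, 0], 0],
  ],
)

```text
clock: 2.5
tool_pos: [500.5, -63.3, 13.4]
tool_rot: [0.0, 0.997, 0.079, 0.0]
force: [-3.6, -0.5, 3.8]
width: 85.5
finger_force: 2.1
```

Emit:
move_arm(
  motion=[
    [[0.8, 0, 0], 0],
    [[1.5, 0, 0], 0],
    [[2, 0, 0], 0],
    [[2.2, 0, 0], 0],
    [[2.3, 0, 0], 0],
  ],
)

```text
clock: 3.0
tool_pos: [522.7, -59.7, 12.9]
tool_rot: [-0.0, 0.997, 0.079, -0.0]
force: [-4.4, 0.2, 3.1]
width: 85.5
finger_force: 2.2
```

```bash
cat >> h.py <<'E'
def see(f=None):
    p,d=shot('top',f);W=cloud('top',d)
    c=W[(W[...,2]>52)&(W[...,2]<68)&(d>0)];c=np.c_[(c[:,:2]-C)@E2,c[:,2]]
    return p,c
E
python3 - <<'E'
from h import *
goal(-80,-154,12,0)
p,c=see('t2.png')
k=c[(c[:,0]>-120)&(c[:,0]<20)&(c[:,1]>-260)&(c[:,1]<20)]
print(np.percentile(k[:,:2],[1,99],axis=0).round(1))
E
```

```text
clock 3.0 now [ -92.  -155.5] 12.9 yaw -0.0 shift cm [ 1.2  -0.15  0.09] turn -0.0
[[ -68.2 -227.3]
 [  -2.9  -78.5]]
```

View pics/t2.png

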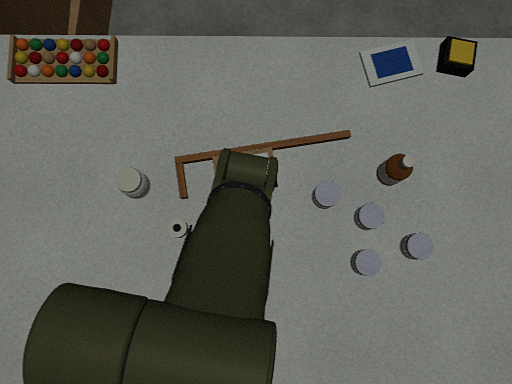

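The top view shows the arm covering the carton, whose far edge is close to the batten near (270,152). I'll creep on until the force rises.

Emit:
move_arm(
  motion=[
    [[0.1, 0, 0], 0],
    [[0.2, 0, 0], 0],
    [[0.3, 0, 0], 0],
  ],
)

```text
clock: 3.35
tool_pos: [525.6, -59.2, 12.9]
tool_rot: [-0.0, 0.997, 0.079, -0.0]
force: [-1.4, 0.7, -0.1]
width: 85.3
finger_force: 1.0
```

Emit:
move_arm(
  motion=[
    [[0.1, 0, 0], 0],
    [[0.2, 0, 0], 0],
  ],
)

```text
clock: 3.55
tool_pos: [526.6, -59.0, 12.8]
tool_rot: [-0.0, 0.997, 0.079, -0.001]
force: [-20.4, -2.9, 13.2]
width: 85.1
finger_force: 10.0
```

The carton is flush on the long batten (20 N contact). I'll back off, lift, close the fingers and go round to the carton's free end.

Emit:
move_arm(
  motion=[
    [[-2, 0, 0], 0],
    [[-4, 0, 0], 0],
    [[-4, 0, -4], 0],
    [[-4, 1, -8.5], 0],
    [[-2.5, 5, -10], 0],
  ],
  hand=0,
)

```text
clock: 4.05
tool_pos: [511.8, -111.2, 117.6]
tool_rot: [0.001, 0.997, 0.08, 0.003]
force: [1.5, 0.0, -0.3]
width: 85.4
finger_force: 0.0
```

Emit:
move_arm(
  motion=[
    [[2.5, 3, 0], 0],
    [[5, 5.2, 0], 0],
    [[7.2, 6.8, 0], 0],
    [[7.2, 6.8, 0], 0],
  ],
  hand=255,
)

```text
clock: 4.45
tool_pos: [594.5, -169.4, 112.6]
tool_rot: [0.0, 0.997, 0.078, 0.001]
force: [-1.1, -0.2, -0.5]
width: 28.1
finger_force: 0.0
```

Run:
```python
from h import *
goal(-40,-268,15,0)
p,c=see()
k=c[(c[:,0]>-120)&(c[:,0]<20)&(c[:,1]>-260)&(c[:,1]<20)]
print(np.percentile(k[:,:2],[1,99],axis=0).round(1),len(k))
```

```text
clock 4.45 now [ -38.3 -275.2] 112.6 yaw -0.1 shift cm [-0.18 -0.73  9.76] turn -0.1
[[ -78.4 -200.4]
 [   0.4  -79.3]] 1388
```

Emit:
move_arm(
  motion=[
    [[-0.2, 0, 4], 0],
    [[-0.2, 0, 8], 0],
    [[-0.2, 0, 9.6], 0],
    [[-0.2, -1, 9.6], 0],
    [[-0.2, -2, 9.6], 0],
  ],
)

```text
clock: 5.0
tool_pos: [587.9, -148.0, 18.5]
tool_rot: [0.0, 0.997, 0.079, 0.001]
force: [0.2, -4.7, 1.2]
width: -0.3
finger_force: 1.9
```

Emit:
move_arm(
  motion=[
    [[0, -1, 0], 0],
    [[0, -2, 0], 0],
    [[0, -3, 0], 0],
    [[0, -4, 0], 0],
    [[0, -4.8, 0], 0],
  ],
)

```text
clock: 5.5
tool_pos: [580.9, -100.9, 19.0]
tool_rot: [0.001, 0.997, 0.079, 0.002]
force: [0.9, -7.7, 6.3]
width: -0.3
finger_force: 4.9
```

Run:
```python
from h import *
goal(-40,-165,15,0)
p,c=see()
k=c[(c[:,0]>-120)&(c[:,0]<20)&(c[:,1]>-260)&(c[:,1]<20)]
print(np.percentile(k[:,:2],[1,99],axis=0).round(1),len(k))
```

```text
clock 5.5 now [ -40.9 -205.4] 19.0 yaw -0.0 shift cm [ 0.09 -4.04  0.39] turn -0.0
[[ -78.5 -126.1]
 [   0.7  -32.1]] 1079
```

Emit:
move_arm(
  motion=[
    [[0, -0.9, 0], 0],
    [[0, -1.7, 0], 0],
    [[0, -2.3, 0], 0],
    [[0, -2.7, 0], 0],
    [[0, -2.9, 0], 0],
  ],
)

```text
clock: 6.05
tool_pos: [576.4, -72.4, 19.0]
tool_rot: [0.001, 0.997, 0.079, 0.002]
force: [0.7, -6.9, 7.7]
width: 0.3
finger_force: 5.1
```

Emit:
move_arm(
  motion=[
    [[0, -0.1, 0], 0],
    [[0, -0.2, 0], 0],
  ],
)

```text
clock: 6.25
tool_pos: [576.1, -70.7, 19.0]
tool_rot: [0.001, 0.997, 0.079, 0.002]
force: [0.3, -7.3, 8.2]
width: -0.0
finger_force: 5.1
```

Emit:
move_arm(
  motion=[
    [[0, -0.1, 0], 0],
    [[0, -0.2, 0], 0],
  ],
)

```text
clock: 6.45
tool_pos: [576.0, -69.4, 19.1]
tool_rot: [0.001, 0.997, 0.079, 0.002]
force: [3.2, -18.4, 6.3]
width: 0.2
finger_force: 7.2
```

The force step to 18 N means the carton's end is on the short batten. Back off, lift, and check.

Emit:
move_arm(
  motion=[
    [[0, 2, 0], 0],
    [[-1, 3, -2], 0],
    [[-3, 4, -6], 0],
    [[-6, 5, -10], 0],
    [[-10, 6, -13], 0],
  ],
)

```text
clock: 6.95
tool_pos: [486.7, -142.7, 148.6]
tool_rot: [0.001, 0.997, 0.079, 0.001]
force: [0.1, -0.3, 0.6]
width: 0.5
finger_force: 0.0
```

Emit:
move_arm(
  motion=[
    [[-4.5, 1, -1], 0],
    [[-9, 2, -2], 0],
    [[-12, 3, -2], 0],
  ],
)

```text
clock: 7.25
tool_pos: [371.4, -191.3, 167.6]
tool_rot: [0.001, 0.997, 0.079, 0.001]
force: [0.9, -0.0, -0.2]
width: -0.3
finger_force: 0.0
```

Run:
```python
from h import *
p,c=see()
cv2.imwrite('pics/t3.png',cv2.cvtColor(cv2.resize(p[120:250,160:360],None,fx=4,fy=4,interpolation=2),cv2.COLOR_RGB2BGR))
k=c[(c[:,0]>-120)&(c[:,0]<20)&(c[:,1]>-220)&(c[:,1]<20)]
print(cv2.minAreaRect(k[:,:2].astype(np.float32)),np.percentile(k[:,:2],[1,99],axis=0).round(1),len(k))
t=c[(c[:,0]>-200)&(c[:,0]<-80)&(c[:,1]>-400)&(c[:,1]<-290)];print(cv2.minEnclosingCircle(t[:,:2].astype(np.float32)))
goal(-200,-434,120,56)
```

```text
((-39.04208755493164, -74.47269439697266), (149.89678955078125, 81.34585571289062), 89.96389770507812) [[ -78.6 -147.8]
 [   0.4   -1.1]] 1974
((-140.1611328125, -344.29510498046875), 32.381195068359375)
clock 7.3 now [-264.6 -262.3] 166.9 yaw -0.0 shift cm [ 6.47 17.15  4.72] turn -56.0
```

View pics/t3.png

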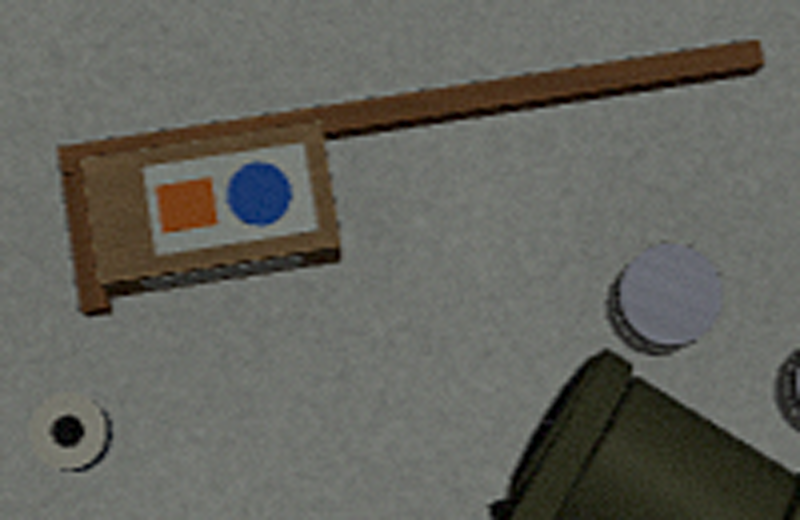

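The carton is seated square: its far edge reads within about 1 mm of both battens, as the crop shows at (325,130) and (85,165). Next I go above the gap behind the tin at yaw 56°, with the fingers part open as a cradle.

Emit:
move_arm(
  motion=[
    [[2.2, 3.2, 0], -8],
    [[4.4, 6.4, 0], -16],
    [[6.6, 9.6, 0], -24],
    [[8.2, 12, 0], -32],
    [[9, 13.2, 0], -40],
  ],
  hand=145,
)

```text
clock: 7.8
tool_pos: [484.0, -308.3, 166.1]
tool_rot: [0.0, 0.909, 0.418, 0.0]
force: [-1.0, 0.1, 0.5]
width: 37.0
finger_force: 0.0
```

Emit:
move_arm(
  motion=[
    [[0, 0, 0], -8],
    [[0, 0, 0], -16],
    [[0, 0, 0], -16],
  ],
)

```text
clock: 8.1
tool_pos: [483.0, -307.0, 166.3]
tool_rot: [0.0, 0.842, 0.539, 0.0]
force: [0.9, 0.2, 0.8]
width: 36.7
finger_force: 0.0
```

Run:
```python
from h import *
goal(-173,-393,20,56)
print(observe()['width'],toc([449.2,-360.9]))
```

```text
clock 8.1 now [-170.1 -393.5] 166.3 yaw 56.1 shift cm [-0.12 -0.27 14.63] turn 0.1
36.68761881166737 [-211.9712245  -441.42352677]
```

Emit:
move_arm(
  motion=[
    [[-0.1, -0.3, 4], 0],
    [[-0.1, -0.3, 8], 0],
    [[-0.1, -0.3, 11.5], 0],
    [[-0.1, -0.3, 14], 0],
    [[-0.1, -0.3, 14.8], 0],
  ],
)

```text
clock: 8.6
tool_pos: [478.7, -306.1, 15.7]
tool_rot: [-0.002, 0.844, 0.536, -0.001]
force: [0.1, 0.5, 0.0]
width: 37.0
finger_force: 0.0
```

Emit:
move_arm(
  motion=[
    [[0.8, 0, 0], 0],
    [[1.6, 0, 0], 0],
    [[2.4, 0, 0], 0],
    [[3.2, 0, 0], 0],
    [[4, 0, 0], 0],
  ],
)

```text
clock: 9.1
tool_pos: [497.2, -270.8, 18.8]
tool_rot: [0.001, 0.843, 0.538, 0.0]
force: [-2.0, -4.9, 4.5]
width: 36.7
finger_force: 2.9
```

```bash
cat >> h.py <<'E'
def tin():
    p,c=see();s=observe();print('force',s['force'].round(1))
    t=c[(c[:,0]>-200)&(c[:,0]<10)&(c[:,1]>-400)&(c[:,1]<-152)&~((c[:,0]<-165)&(c[:,1]<-385))];print(len(t),cv2.minEnclosingCircle(t[:,:2].astype(np.float32)),np.percentile(t[:,:2],[1,99],axis=0).round(1))
    t=c[(c[:,0]>-270)&(c[:,0]<-160)&(c[:,1]>-500)&(c[:,1]<-390)];print('decoy',cv2.minEnclosingCircle(t[:,:2].astype(np.float32)))
    return p
E
python3 - <<'E'
from h import *
goal(-32-19,-182-28,20,56)
p=tin()
E
```

```text
clock 9.1 now [-150.4 -360. ] 18.8 yaw 56.0 shift cm [18.   -0.15 -0.13] turn -0.0
force [ 1.1 -1.5  2.7]
157 ((-123.54934692382812, -312.28662109375), 27.05376434326172) [[-143.8 -328.3]
 [-101.7 -292.9]]
decoy ((-215.4075927734375, -445.3443298339844), 30.593717575073242)
```

Emit:
move_arm(
  motion=[
    [[1, 0, 0], 0],
    [[2, 0, 0], 0],
    [[3, 0, 0], 0],
    [[4, 0, 0], 0],
    [[5, 0, 0], 0],
  ],
)

```text
clock: 9.65
tool_pos: [517.9, -225.7, 18.4]
tool_rot: [0.001, 0.843, 0.538, 0.0]
force: [-1.9, -3.3, 4.5]
width: 36.9
finger_force: 2.9
```

Emit:
move_arm(
  motion=[
    [[1, 0, 0], 0],
    [[2, 0, 0], 0],
    [[3, 0, 0], 0],
    [[4, 0, 0], 0],
    [[5, 0, 0], 0],
  ],
)

```text
clock: 10.15
tool_pos: [538.9, -180.3, 18.3]
tool_rot: [0.0, 0.843, 0.538, 0.0]
force: [-1.9, -4.7, 4.9]
width: 36.7
finger_force: 3.2
```

Run:
```python
from h import *
goal(-52,-212,19,56)
p=tin()
```

```text
clock 10.15 now [ -94.9 -277.2] 18.3 yaw 56.0 shift cm [ 7.81 -0.09 -0.07] turn -0.0
force [ 0.6 -0.2  1.5]
42 ((-64.84526062011719, -232.5434112548828), 26.971269607543945) [[ -79.3 -253.7]
 [ -50.  -210. ]]
decoy ((-211.61692810058594, -440.4317626953125), 32.43939208984375)
```

Emit:
move_arm(
  motion=[
    [[1, 0, 0], 0],
    [[2, 0, 0], 0],
    [[3, 0, 0], 0],
    [[4, 0, 0], 0],
    [[5, 0, 0], 0],
  ],
)

```text
clock: 10.7
tool_pos: [560.0, -134.4, 17.9]
tool_rot: [0.0, 0.843, 0.538, -0.0]
force: [-2.1, -4.5, 5.0]
width: 36.5
finger_force: 2.9
```

Emit:
move_arm(
  motion=[
    [[0.5, 0, 0], 0],
    [[0.9, 0, 0], 0],
    [[1.2, 0, 0], 0],
  ],
)

```text
clock: 11.0
tool_pos: [564.9, -123.8, 17.8]
tool_rot: [0.0, 0.843, 0.538, -0.0]
force: [-2.1, -5.8, 5.6]
width: 36.5
finger_force: 3.1
```

Run:
```python
from h import *
goal(-52,-212,19,56)
p=tin()
p,d=shot('side');cv2.imwrite('pics/s2.png',cv2.cvtColor(cv2.resize(p[120:270,200:400],None,fx=4,fy=4,interpolation=2),cv2.COLOR_RGB2BGR))
```

```text
clock 11.0 now [ -60.4 -225.5] 17.8 yaw 56.0 shift cm [ 1.59 -0.06 -0.12] turn -0.0
force [-0.2 -2.8  3.7]Traceback (most recent call last):
  File "<stdin>", line 3, in <module>
  File "h.py", line 26, in tin
    t=c[(c[:,0]>-200)&(c[:,0]<10)&(c[:,1]>-400)&(c[:,1]<-152)&~((c[:,0]<-165)&(c[:,1]<-385))];print(len(t),cv2.minEnclosingCircle(t[:,:2].astype(np.float32)),np.percentile(t[:,:2],[1,99],axis=0).round(1))
                                                                                                                                                              ~~~~~~~~~~~~~^^^^^^^^^^^^^^^^^^^^^^^
    return _quantile_unchecked(
        a, q, axis, out, overwrite_input, method, keepdims, weights)
    return _ureduce(a,
                    func=_quantile_ureduce_func,
    ...<5 lines>...
                    overwrite_input=overwrite_input,
                    method=method)
    r = func(a, **kwargs)
    result = _quantile(arr,
                       quantiles=q,
    ...<2 lines>...
                       out=out,
                       weights=wgt)
    slices_having_nans = np.isnan(arr[-1, ...])
                                  ~~~^^^^^^^^^
IndexError: index -1 is out of bounds for axis 0 with size 0
```

The tin is hidden from above by the wrist, so I'll creep on by force.

Emit:
move_arm(
  motion=[
    [[0.3, 0, 0], 0],
    [[0.6, 0, 0], 0],
  ],
)

```text
clock: 11.25
tool_pos: [567.3, -118.6, 17.8]
tool_rot: [-0.0, 0.843, 0.538, -0.0]
force: [-2.3, -5.3, 4.4]
width: 36.8
finger_force: 2.9
```

Emit:
move_arm(
  motion=[
    [[0.15, 0, 0], 0],
    [[0.3, 0, 0], 0],
  ],
)

```text
clock: 11.45
tool_pos: [568.6, -115.9, 17.8]
tool_rot: [-0.0, 0.843, 0.538, -0.0]
force: [-2.6, -4.6, 4.7]
width: 37.3
finger_force: 3.0
```

Emit:
move_arm(
  motion=[
    [[0.1, 0, 0], 0],
    [[0.2, 0, 0], 0],
  ],
)

```text
clock: 11.65
tool_pos: [569.4, -114.3, 17.8]
tool_rot: [0.0, 0.843, 0.538, -0.0]
force: [-4.5, -11.0, 7.2]
width: 36.9
finger_force: 5.8
```

Run:
```python
from h import *
goal(-52,-212,19,56)
p,d=shot('side');cv2.imwrite('pics/s2.png',cv2.cvtColor(cv2.resize(p[120:270,200:400],None,fx=4,fy=4,interpolation=2),cv2.COLOR_RGB2BGR))
```

```text
clock 11.65 now [ -54.5 -216.8] 17.8 yaw 56.0 shift cm [ 0.54 -0.07 -0.12] turn -0.0
```

View pics/s2.png

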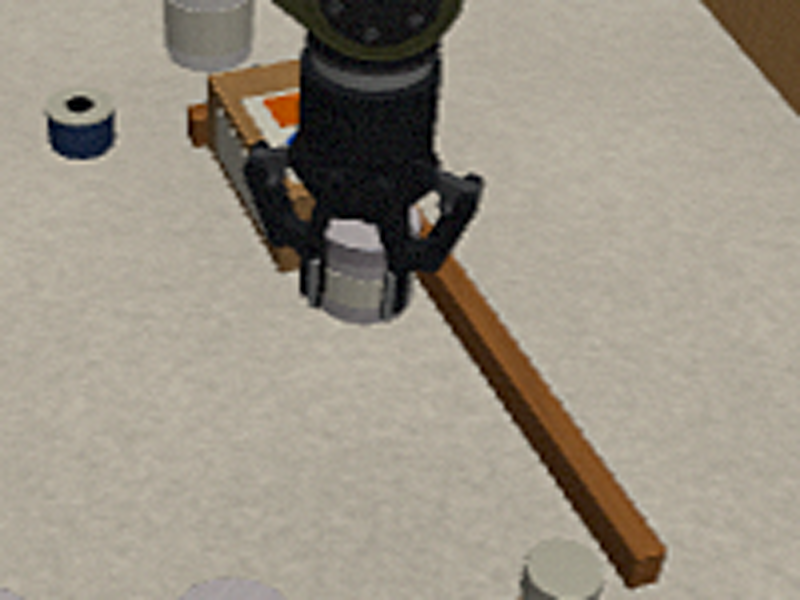

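The side crop shows the tin at (360,270) in the cradle, next to the carton's end and the batten. The force is rising, so I press slightly more to seat it on both.

Emit:
move_arm(
  motion=[
    [[0.1, 0, 0], 0],
    [[0.1, 0, 0], 0],
  ],
)

```text
clock: 11.9
tool_pos: [569.5, -114.3, 17.8]
tool_rot: [0.0, 0.843, 0.538, -0.001]
force: [-4.6, -11.1, 6.2]
width: 36.9
finger_force: 6.3
```

Emit:
move_arm(
  motion=[
    [[0.07, 0.1, 0], 0],
    [[0.1, 0.15, 0], 0],
  ],
)

```text
clock: 12.1
tool_pos: [570.3, -114.3, 17.6]
tool_rot: [-0.0, 0.843, 0.538, -0.002]
force: [-14.9, -15.3, 10.4]
width: 36.8
finger_force: 10.6
```

Both contacts now carry load. I back straight off along the cradle axis, lift, and look.

Emit:
move_arm(
  motion=[
    [[-0.3, 0, 0], 0],
    [[-1.3, 0, 0], 0],
    [[-3.3, 0, 0], 0],
    [[-6, 0, 0], 0],
    [[-6, 0, -4], 0],
  ],
)

```text
clock: 12.6
tool_pos: [542.6, -168.7, 53.5]
tool_rot: [-0.004, 0.844, 0.537, -0.003]
force: [0.6, 0.6, -0.2]
width: 37.3
finger_force: 0.0
```

Emit:
move_arm(
  motion=[
    [[-2, 0, -4], 0],
    [[-5, 1.5, -8], 0],
    [[-9, 3, -10], 0],
    [[-13, 5, -10], 0],
    [[-17, 7, -10], 0],
  ],
)

```text
clock: 13.1
tool_pos: [537.8, -352.9, 158.5]
tool_rot: [0.001, 0.843, 0.538, 0.001]
force: [0.5, -0.6, -0.0]
width: 37.0
finger_force: 0.0
```

Run:
```python
from h import *
p,c=see()
cv2.imwrite('pics/t4.png',cv2.cvtColor(cv2.resize(p[120:270,160:360],None,fx=4,fy=4,interpolation=2),cv2.COLOR_RGB2BGR))
for b in((-152,20),(-260,-152)):
    k=c[(c[:,0]>-120)&(c[:,0]<20)&(c[:,1]>b[0])&(c[:,1]<b[1])][:,:2].astype(np.float32)
    print(cv2.minAreaRect(k),cv2.minEnclosingCircle(k),np.percentile(k,[1,99],axis=0).round(1))
```

```text
((-39.24544906616211, -75.71595001220703), (152.04971313476562, 81.77334594726562), 89.97339630126953) ((-38.5013427734375, -74.14967346191406), 83.8181381225586) [[ -78.6 -148.5]
 [   0.6   -1.1]]
((-35.853240966796875, -182.1601104736328), (59.4976692199707, 62.42269515991211), 80.6843032836914) ((-35.401302337646484, -181.19313049316406), 32.177791595458984) [[ -65.7 -211.1]
 [  -5.7 -153.2]]
```

View pics/t4.png

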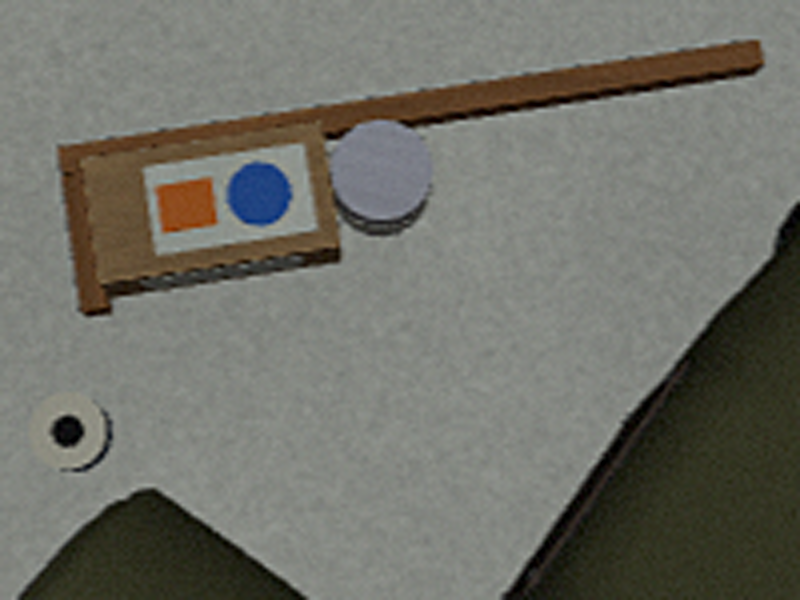

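The top crop shows the carton seated and the tin at (380,170) touching its end. However, the tin's centre reads x = −35.4 and should be −32, leaving about 3 mm to the long batten. I'll nudge it in with shut fingers, mostly along +x and slightly toward the carton.

Run:
```python
from h import *
goal(-106,-207.6,130,20)
```

```text
clock 13.15 now [-125.2 -453. ] 157.6 yaw 55.8 shift cm [ 21.37 -12.21   2.73] turn 35.8
```

Emit:
move_arm(
  motion=[
    [[4, -2.3, 0.3], 8],
    [[8, -4.6, 0.6], 16],
    [[12, -6.9, 0.9], 24],
    [[16, -9.2, 1.2], 32],
    [[19.8, -11.4, 1.5], 36],
  ],
  hand=255,
)

```text
clock: 13.65
tool_pos: [517.5, -121.6, 142.3]
tool_rot: [-0.0, 0.969, 0.248, -0.0]
force: [0.3, 0.6, 0.1]
width: -0.2
finger_force: 0.0
```

Run:
```python
from h import *
goal(-106,-207.6,17,20)
```

```text
clock 13.65 now [-106.9 -215.9] 142.3 yaw 19.7 shift cm [ 0.36 -0.74 12.53] turn -0.3
```

Emit:
move_arm(
  motion=[
    [[0, -0.7, 4], 0],
    [[0, -0.7, 8], 0],
    [[0, -0.7, 11], 0],
    [[0, -0.7, 12.3], 0],
    [[0.5, -0.7, 12.3], 0],
  ],
)

```text
clock: 14.15
tool_pos: [518.2, -114.9, 18.4]
tool_rot: [-0.001, 0.968, 0.25, -0.001]
force: [0.4, -0.0, 0.1]
width: 0.3
finger_force: 0.0
```

Emit:
move_arm(
  motion=[
    [[0.8, 0, 0], 0],
    [[1.4, 0, 0], 0],
    [[1.8, 0, 0], 0],
    [[2.0, 0, 0], 0],
    [[2.2, 0, 0], 0],
  ],
)

```text
clock: 14.65
tool_pos: [538.7, -104.2, 20.1]
tool_rot: [0.0, 0.968, 0.251, 0.0]
force: [-0.4, -0.1, -0.6]
width: -0.1
finger_force: 0.0
```

Emit:
move_arm(
  motion=[
    [[0.2, 0, 0], 0],
    [[0.4, 0, 0], 0],
  ],
)

```text
clock: 14.85
tool_pos: [542.0, -102.3, 19.9]
tool_rot: [0.0, 0.968, 0.251, 0.0]
force: [-0.1, -0.3, -0.5]
width: -0.3
finger_force: 0.0
```

Run:
```python
from h import *
goal(-106,-207.6,17,20)
```

```text
clock 14.85 now [ -79.6 -200.7] 19.9 yaw 20.0 shift cm [-2.72 -0.25  0.29] turn -0.0
```

Emit:
move_arm(
  motion=[
    [[0.2, 0, 0], 0],
    [[0.4, 0, 0], 0],
    [[0.6, 0, 0], 0],
  ],
)

```text
clock: 15.15
tool_pos: [547.0, -99.7, 19.8]
tool_rot: [0.0, 0.968, 0.251, -0.0]
force: [-5.9, -8.4, 4.6]
width: -0.1
finger_force: 0.0
```

Emit:
move_arm(
  motion=[
    [[0.1, 0, 0], 0],
    [[0.2, 0, 0], 0],
    [[0.3, 0, 0], 0],
  ],
)

```text
clock: 15.45
tool_pos: [549.5, -98.7, 19.8]
tool_rot: [0.0, 0.968, 0.25, -0.0]
force: [-0.7, -0.9, 0.2]
width: 0.2
finger_force: 0.2
```

Emit:
move_arm(
  motion=[
    [[0.1, 0, 0], 0],
    [[0.15, 0, 0], 0],
  ],
)

```text
clock: 15.65
tool_pos: [550.3, -97.4, 19.7]
tool_rot: [-0.0, 0.968, 0.251, -0.001]
force: [-11.4, -5.5, 7.0]
width: -0.3
finger_force: 0.7
```

Emit:
move_arm(
  motion=[
    [[0.1, 0, 0], 0],
    [[0.1, 0, 0], 0],
  ],
)

```text
clock: 15.85
tool_pos: [550.4, -97.2, 19.7]
tool_rot: [-0.0, 0.968, 0.251, -0.002]
force: [-17.2, -6.4, 10.4]
width: -0.5
finger_force: 1.2
```

Run:
```python
from h import *
s=observe();print(s['force'],toc(s['tool_pos'][:2]))
```

```text
[-17.18821747  -6.36742039  10.35918768] [ -70.54249849 -196.94934899]
```

The tool has stalled at 17 N, mostly along x, so the tin is on the batten. Back off and verify.

Emit:
move_arm(
  motion=[
    [[-0.4, 0, 0], 0],
    [[-1.5, 0, 0], 0],
    [[-4, 0, 0], 0],
    [[-6, 0, -3], 0],
    [[-8, 1, -7], 0],
  ],
)

```text
clock: 16.35
tool_pos: [484.5, -143.8, 89.0]
tool_rot: [-0.001, 0.968, 0.251, -0.002]
force: [0.9, -0.1, 0.7]
width: -0.1
finger_force: 0.0
```

Emit:
move_arm(
  motion=[
    [[-2, 2.5, -3], 0],
    [[-4, 6, -6], 0],
    [[-6, 10, -8], 0],
    [[-8, 14, -9], 0],
    [[-10, 17, -9], 0],
  ],
)

```text
clock: 16.85
tool_pos: [482.0, -344.1, 181.6]
tool_rot: [0.001, 0.968, 0.251, 0.001]
force: [0.0, -0.4, -0.3]
width: 0.4
finger_force: 0.0
```

Run:
```python
from h import *
p,c=see()
cv2.imwrite('pics/t5.png',cv2.cvtColor(cv2.resize(p[120:270,160:360],None,fx=4,fy=4,interpolation=2),cv2.COLOR_RGB2BGR))
for b in((-152,20),(-260,-152)):
    k=c[(c[:,0]>-120)&(c[:,0]<20)&(c[:,1]>b[0])&(c[:,1]<b[1])][:,:2].astype(np.float32)
    print(cv2.minAreaRect(k),cv2.minEnclosingCircle(k),np.percentile(k,[1,99],axis=0).round(1))
```

```text
((-39.08334732055664, -75.63014221191406), (152.18849182128906, 81.56439971923828), 89.59745025634766) ((-38.35750198364258, -74.10413360595703), 83.78296661376953) [[ -78.5 -148.4]
 [   0.3   -1. ]]
((-30.95331382751465, -182.58670043945312), (64.24351501464844, 60.99000549316406), 0.40303170680999756) ((-31.385528564453125, -182.28475952148438), 32.57316970825195) [[ -62.1 -211.4]
 [  -1.2 -153.4]]
```

View pics/t5.png

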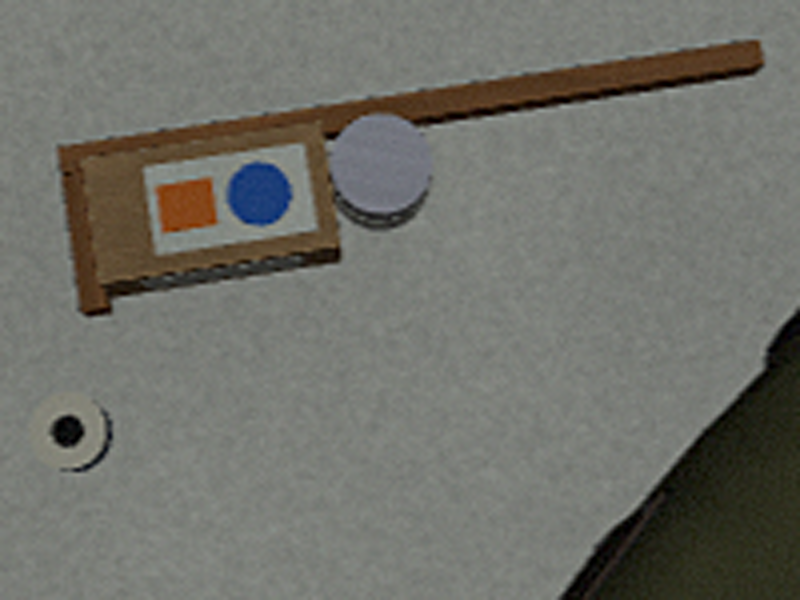

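The final view shows the tin at (380,163) against both the batten and the carton's end. Its centre reads (−31.4, −182.3), against the ideal (−32, −182). The carton is still square in the corner, and the spool at (68,431) hasn't moved.

```bash
python3 -c "
from rig import hand_in
print(hand_in())"
```

```text
the job is handed in; nothing more can be done
None
```

The job is handed in at about 17 s: the carton sits flush in the corner, the tin reads within about 1 mm of both the long batten and the carton's end, the hand is clear, and the bottle, jar and spool were never touched.

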